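# Open the mini centrifuge

## Robot

A 6-joint arm with a two-finger parallel gripper is mounted at the origin on the work surface. World frame = base frame: x ahead of the robot, y to its left, z up, the work surface at z = 0. Lengths are in mm, angles in rad, forces in N, time in s.
With the tool pointing down it reaches from about 300 to 875 mm from the base axis. Payload 4.2 kg.
Tool frame: the origin (TCP) lies at the very end of the fingers, on their centre line; the grasp point (between the pads) lies 19 mm behind it (robot.hold_point_z is the distance from the TCP to the grasp point, in mm); z points along the fingers, y is the line along which they close (so a half turn about z gives the same grasp; the last joint's range is limited). The gripper opens to 85 mm and grips with 20 to 120 N. Pads are 22 mm wide; open, the fingers measure 114 mm over their backs; the gripper's body (76 mm by 85 mm) begins 54 mm behind the grasp point. The pads swing forward as they close: fully open they stand 13 mm farther back than shut.
Start: joints at [1.262, 0.32, 1.565, -0, 1.257, -0.02], TCP at [163.763, 551.202, 231.338] pointing down, gripper open.
Joint ranges: [-3.11, 3.11], [-0.84, 2.01], [0.21, 2.61], [-1.34, 4.49], [0.05, 2.63], [-2.56, 2.56]. Speed limits (rad/s): [2.57, 2.57, 3.14, 3.14, 3.14, 3.14].

## Interface

Orientations are given as [roll, pitch, yaw] about the fixed x, y, z axes, in that order (R = Rz(yaw) Ry(pitch) Rx(roll)).
In Python, from workcell import get_obs, imaging, workorder, robot gives the robot as it stands.
- The arm moves only by the tool servo_tool, never from a script. Its argument "targets" is one flat list of numbers, 7 for each row, row after row: the shift along the tool's x, y, z in cm, then the turn, a rotation vector about the tool's x, y, z in units of 6 degrees (1.0 is 6 degrees), then the closure, from 0 (fully open) to 1 (shut). In form: [tx, ty, tz, rx, ry, rz, grip, tx, ty, tz, rx, ry, rz, grip, ...]. A call has 1 to 10 rows; each row is the pose to reach, as a shift and turn from the pose commanded when the call began, along the tool's axes at that moment; what a row does not reach only later rows make up. A row lasts 1/12 s, in which the tool goes at most 41.7 mm and 7.16 degrees, less where a joint would pass 70% of its speed; a pose out of reach is approached as far as the arm can. A call with a gripper value outside its range is refused whole. The fingers move at their own pace and stop on an object; "squeeze" is the grip in N (left out, the last holds). Time passes only in rows, so rows that repeat a pose let the fingers close. It gives the time, the measured TCP pose, the force, the opening and the grip force at its end, in the units of the state.
- get_obs(): the state, without advancing time (a new reading comes with each control period).
- imaging.capture(name): name is "scene" or "top"; returns a dict with "pixels" (400x640x3 uint8, red, green, blue), "vertical_fov" (degrees; the focal length in pixels is half the picture's height over the tangent of half this angle, whatever the lens; pixels are square), "cx", "cy" (the principal point, pixels), "eye" and "attitude" of the camera in the world. Camera axes: x right, y down, z forward; pixel columns grow to the right and rows downward; lengths in mm; the calibration is good to about 2 mm. A picture is of the moment at which its call begins. There is no depth.
- workorder.job_done(): hands the job in; it is judged then, once.
The state is a dict: "time_s": time; "joint_positions": joint angles; "qd": joint speeds; "tau": joint torques, N m; "tcp_pos": TCP position; "eef_rot": TCP orientation; "wrist_force": force on the tool from outside, world axes, zero at the start; "moment": the same for the moment, N m; "width": finger opening in mm; "grip_force": force on a finger pad.
Only numpy, scipy, OpenCV 4.12 (cv2) and the standard library are available. Lean on these libraries where they do the work, as an engineer would, in place of code of your own. Each camera call takes 0.05 s, during which the arm holds its last target. There are 200 camera calls.

## Task

The spin is over: open the mini centrifuge so that the tubes can be taken out. With the fingertips only, press down the release tab at its front and let the lid spring up by itself, then push the lid all the way back until it rests against its stop and stays there. Do not grasp, lift or shove the centrifuge, and leave the things standing beside it alone.

Things in the scene. Friction and masses are not known exactly. Their poses are not given: they have to be found in the camera images.
- centrifuge: white mini centrifuge, 188 (x) x 140 (y) mm, 96 high (window 108), 2 kg, loose on rubber feet; a level push above 8 N may shove it. Origin: underside, below the rotor axis; x from front (-93 mm, facing the robot, turned at most 0.45 rad) to rear (+96), y left, z up. Front deck x -93 to -49, 44 high: round speed knob (y -48, 54 high), flat power rocker (y +48), release tab in the middle
- release_tab (a joint): grey release tab, a sprung rocker in the middle of the front deck: paddle 28 (x) x 40 (y) mm, top 56 mm above the bench, 2 mm in front of the lid's lip. Rad: 0 at rest, grows as it is pressed down, 0.27 at its stop. Pivot at x -45, z 44 mm of the centrifuge, so its front sinks more. The latch lets go at about 0.16 (paddle's middle 4.5 mm down; stop: 7 mm), at 3 to 6 N; let go, it springs back
- tab_press (a point): middle of the paddle's top, where to press straight down; at rest x -72, y 0, z 56 mm of the centrifuge; moves with the tab
- lid (a joint): grey lid with round clear window, hollow shell 124 x 130 x 28 mm, 0.12 kg, hinged at its rear. Rad: 0 shut and latched, grows as it opens. Unlatched, a spring throws it up to about 0.73 in half a second and pushes no further. Stiff hinge: above that it stays about where it is left; back stop at 1.90 (leaning back past upright). Opening it takes 1 to 2 N at the front edge
- lid_lip (a point): middle of the lid's lower front edge, on a lip 50 mm long, 4 thick, 6 mm out from the front wall; 136 mm from the hinge axis, moves with the lid. Shut: x -56, z 64 mm of the centrifuge; sprung up: x -23, z 155; at the stop: x 122, z 195. An upright finger before it, its tip some 20 mm lower than this edge, moved towards the rear, pushes the lid open
- lid_hinge (a point): middle of the lid's hinge axis, which runs along y of the centrifuge: x = +80, z = 66 mm of the centrifuge
- tube_rack: white block with clear microtubes, 60 x 96 mm, 45 mm high, loose, beside the centrifuge; to be left alone. Origin: centre of its underside
- oil_bottle: small amber bottle, d 32 mm, 72 mm high, loose, beside the centrifuge; to be left alone. Origin: centre of its underside
- slide_box: grey box for microscope slides, 85 x 98 mm, 34 mm high, loose, beside the centrifuge; to be left alone. Origin: centre of its underside

How it is judged (in metres and radians):
On the way, in this order (a step that is already met when the one before it is completed fails the run):
1. the release tab is pressed (value of joint release_tab above 0.12 rad).
2. the lid has sprung up and stands by itself, the robot not touching the centrifuge (value of joint lid between 0.5 and 1 rad and contact force between each of the arm, the fingers and centrifuge below 0.2 N), for 0.1 s.
At the end, for the whole second after the job is handed in: The lid is at rest within 0.1 rad of its back stop (joint above 1.8 rad), the release tab has sprung back, and the centrifuge stands upright within 30 mm of where it stood; it was opened by pressing the tab and letting the lid spring up (value of joint lid above 1.8 rad and velocity of joint lid between -0.05 and 0.05 rad/s and value of joint release_tab below 0.04 rad and distance of centrifuge from where it was at the start of the episode below 0.03 m and angle between centrifuge's own z axis and vertical below 0.03 rad and linear speed of centrifuge below 0.01 m/s); the robot touches nothing.
It fails at once if the centrifuge is shoved, lifted or tipped (moved more than 30 mm or tilted more than 0.1 rad) (distance of centrifuge from where it was at the start of the episode above 0.03 m or angle between centrifuge's own z axis and vertical above 0.1 rad).
It fails at once if a thing beside the centrifuge is moved more than 15 mm, lifted or tipped (distance of any of tube_rack, oil_bottle, slide_box from where it was at the start of the episode above 0.015 m or angle between oil_bottle's own z axis and vertical above 0.5 rad).
It also fails if it takes over 43 s, if anything falls off the work surface, if the arm or the gripper's body presses on something with over 40 N, if the wrist force passes 120 N, or if a joint passes its speed limit or range.

## Working session

There is one attempt and no reset: what is moved stays moved. The work goes in short steps, Python scripts to look and compute and a tool call to move; the robot and the scene stay as the last step left them, time stands still between calls to the robot, and variables do not carry over. Pictures are saved under pics/ and viewed, at most 10 in all, crops included, and the job is handed in when it is done.

Besides the shell and the picture viewer there is one more tool, called after "Call:" as a command line: name --argument value ..., lists and objects as JSON in quotes. servo_tool: Moves the arm, as the interface text tells. Its arguments: {"type":"object","properties":{"targets":{"type":"array","items":{"type":"number"}},"squeeze":{"type":"number"}},"required":["targets"]}

```bash
mkdir -p pics; cat > h.py <<'E'
import numpy as np, cv2
from workcell import get_obs, imaging, workorder, robot
def ray(c,u,v):
    f=200/np.tan(np.radians(c["vertical_fov"])/2)
    A=np.array(c["attitude"],float)
    return np.array([(u-c["cx"])/f,(v-c["cy"])/f,1.0])
def cap(n,fn):
    c=imaging.capture(n); cv2.imwrite("pics/"+fn,c["pixels"][:,:,::-1]); return c
E
python3 - <<'E'
from h import *
import pickle
for n in("scene","top"):
    c=cap(n,n+"0.png"); pickle.dump(c,open(n+".pkl","wb"))
    print(n,{k:v for k,v in c.items() if k!="pixels"})
print(get_obs())
E
```

```text
scene {'vertical_fov': 55.524925997328545, 'cx': 312.436544369819, 'cy': 194.36179922067237, 'eye': array([ 817.54087325, -252.73007442,  770.35323869]), 'attitude': array([-2.55981989e+00, -9.37680963e-04,  5.78444861e-01])}
top {'vertical_fov': 46.98445943582261, 'cx': 317.2380387899883, 'cy': 201.0607247138271, 'eye': array([ 331.67265702,  134.99220823, 1258.42704575]), 'attitude': array([-2.95052121, -0.00669032, -1.57494202])}
{'time_s': 0.1, 'joint_positions': array([ 1.26197197e+00,  3.20227263e-01,  1.56555979e+00, -1.05845314e-05,
        1.25740601e+00, -2.00452855e-02]), 'qd': array([ 0.00151583, -0.00094032, -0.00248571,  0.0006615 , -0.00184523,
        0.00028752]), 'tau': array([ 1.26882478e-03, -4.16401935e+01, -2.34702337e+01,  6.80214907e-05,
        4.85396842e-03,  8.51023657e-06]), 'tcp_pos': array([163.64623776, 550.77262886, 230.56567156]), 'eef_rot': array([-3.13999236e+00, -2.20168677e-05,  2.85281684e+00]), 'wrist_force': array([-0.33486456,  0.10060231, -0.59016048]), 'moment': array([-0.00104163, -0.00011122,  0.0315602 ]), 'grip_force': 0.0, 'width': 85.59017213186672}
```

View pics/top0.png

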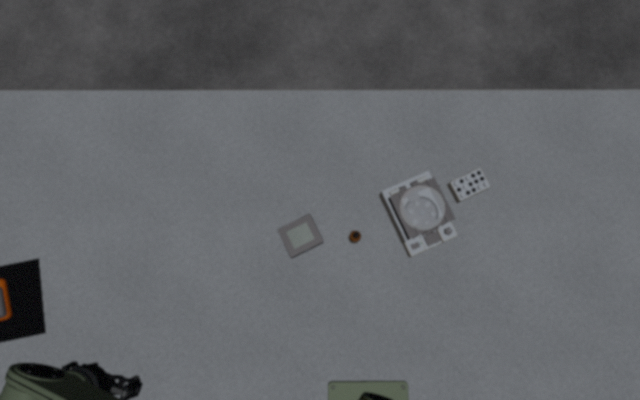

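View pics/scene0.png

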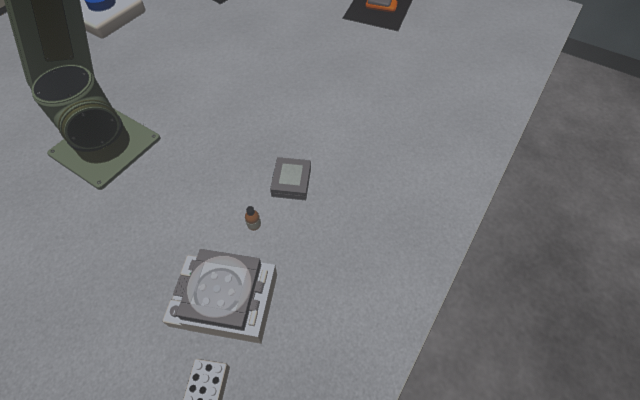

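```bash
python3 - <<'E'
import cv2,numpy as np
a=cv2.imread("pics/top0.png")[160:270,370:500]; b=cv2.imread("pics/scene0.png")[235:350,150:290]
cv2.imwrite("pics/a.png",np.hstack([cv2.resize(a,(400,338),interpolation=2),cv2.resize(b,(400,338),interpolation=2)]))
E
```

```text
(no output)
```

View pics/a.png

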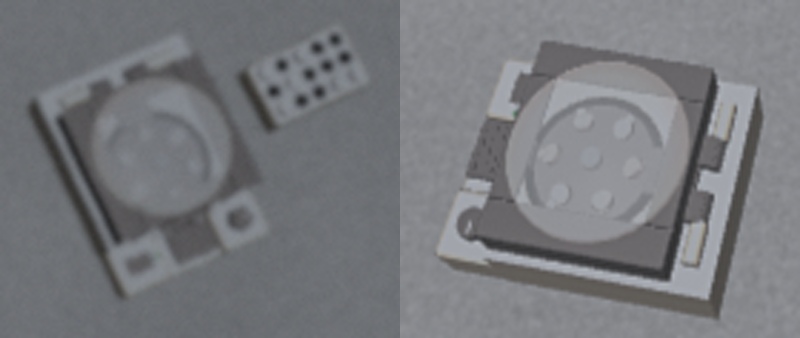

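```bash
cat >> h.py <<'E'
from scipy.spatial.transform import Rotation as Ro
def R(c): return Ro.from_euler("xyz",c["attitude"]).as_matrix()
def onz(c,u,v,z):
    d=R(c)@ray(c,u,v); e=np.array(c["eye"]); return e+d*(z-e[2])/d[2]
def proj(c,p):
    q=R(c).T@(np.array(p)-c["eye"]); f=200/np.tan(np.radians(c["vertical_fov"])/2)
    return np.array([c["cx"]+f*q[0]/q[2],c["cy"]+f*q[1]/q[2]])
E
python3 - <<'E'
from h import *
import pickle
t=pickle.load(open("top.pkl","rb"));s=pickle.load(open("scene.pkl","rb"))
T=lambda x,y:(370+x/3.077,160+y/3.073)
S=lambda x,y:(150+(x-400)/2.857,235+y/2.94)
for n,p,z in [("tab",(192,240),56),("knob",(240,218),54),("rock",(140,263),46),("FL",(122,295),44),("FR",(268,232),44),("RL",(38,103),44),("RR",(185,38),44),("win",(162,147),108)]:
    print("T",n,onz(t,*T(*p),z).round(1))
for n,p,z in [("FR",(440,250),44),("knob",(468,222),54),("RR",(718,297),44),("RL",(757,87),44),("win",(597,153),108),("tab",(490,150),56)]:
    print("S",n,onz(s,*S(*p),z).round(1))
E
```

```text
T tab [ 464.3 -175.9   56. ]
T knob [ 483.3 -218.7   54. ]
T rock [ 445.8 -132.8   46. ]
T FL [ 418.6 -116.6   44. ]
T FR [ 472.4 -245.1   44. ]
T RL [586.8 -50.   44. ]
T RR [ 645.3 -182.1   44. ]
T win [ 535.9 -141.7  108. ]
S FR [ 478.  -241.6   44. ]
S knob [ 485.3 -219.    54. ]
S RR [ 648.6 -164.6   44. ]
S RL [586.7 -37.8  44. ]
S win [ 548.3 -146.6  108. ]
S tab [ 464.9 -176.4   56. ]
```

Call:
servo_tool --targets '[-49.5, -61, 3, 0, 0, 23.4, 1, -49.5, -61, 3, 0, 0, 23.4, 1, -49.5, -61, 3, 0, 0, 23.4, 1, -49.5, -61, 3, 0, 0, 23.4, 1, -49.5, -61, 3, 0, 0, 23.4, 1, -49.5, -61, 3, 0, 0, 23.4, 1, -49.5, -61, 3, 0, 0, 23.4, 1, -49.5, -61, 3, 0, 0, 23.4, 1, -49.5, -61, 3, 0, 0, 23.4, 1, -49.5, -61, 3, 0, 0, 23.4, 1]'

```text
time_s: 0.93
tcp_pos: [323.1, 164.6, 215.3]
eef_rot: [3.141, -0.0, 1.597]
wrist_force: [1.4, 0.8, -0.1]
width: -0.1
grip_force: 0.0
```

```bash
cat >> h.py <<'E'
YAW=0.40; O=np.array([532,-146.,0])
def C(x,y,z): return O+Ro.from_euler("z",YAW).apply([x,y,z])
def inC(p): return Ro.from_euler("z",-YAW).apply(np.array(p)-O).round(1)
def delta(p,pitch,yaw=None):
    o=get_obs(); A=Ro.from_euler("xyz",o["eef_rot"]); B=Ro.from_euler("xyz",[np.pi,pitch,YAW if yaw is None else yaw])
    print("t",o["time_s"].__round__(2),"inC",inC(o["tcp_pos"]),"move",(A.inv().apply(p-o["tcp_pos"])/10).round(2),((A.inv()*B).as_rotvec(degrees=True)/6).round(2),"F",o["wrist_force"].round(1))
E
python3 -c "
from h import *
delta(C(-72,0,110),-.35)"
```

```text
t 0.93 inC [-71.4 367.5 215.3] move [-34.23  13.35  10.53] [-2.    2.93 11.31] F [ 1.4  0.8 -0.1]
```

Call:
servo_tool --targets '[-34.2, 13.3, 5, -2, 2.9, 11.3, 1, -34.2, 13.3, 5, -2, 2.9, 11.3, 1, -34.2, 13.3, 5, -2, 2.9, 11.3, 1, -34.2, 13.3, 5, -2, 2.9, 11.3, 1, -34.2, 13.3, 5, -2, 2.9, 11.3, 1, -34.2, 13.3, 5, -2, 2.9, 11.3, 1, -34.2, 13.3, 5, -2, 2.9, 11.3, 1, -34.2, 13.3, 5, -2, 2.9, 11.3, 1, -34.2, 13.3, 10.5, -2, 2.9, 11.3, 1, -34.2, 13.3, 10.5, -2, 2.9, 11.3, 1]'

```text
time_s: 1.77
tcp_pos: [467.9, -174.6, 109.3]
eef_rot: [3.138, -0.349, 0.398]
wrist_force: [0.9, 1.0, 0.1]
width: -0.1
grip_force: 0.0
```

Call:
servo_tool --targets '[0, 0, 0, 0, 0, 0, 1, 0, 0, 0, 0, 0, 0, 1, 0, 0, 0, 0, 0, 0, 1]'

```text
time_s: 2.02
tcp_pos: [467.4, -170.6, 111.2]
eef_rot: [3.139, -0.348, 0.41]
wrist_force: [-0.4, 0.4, 0.5]
width: 0.2
grip_force: 0.0
```

```bash
python3 -c "
from h import *
delta(C(-71,0,72),-.35)
s=cap('scene','s1.png');t=cap('top','t1.png')
a=t['pixels'][160:270,370:500];b=s['pixels'][200:350,110:290]
cv2.imwrite('pics/b.png',np.hstack([cv2.resize(a,(399,338),interpolation=2),cv2.resize(b,(400,338),interpolation=2)])[:,:,::-1])
print(proj(t,get_obs()['tcp_pos']),proj(s,get_obs()['tcp_pos']))"
```

```text
t 2.02 inC [-69.1   2.6 111.2] move [-1.52  0.24  3.62] [-0.01  0.02  0.09] F [-0.4  0.4  0.5]
[435.79186987 234.17331194] [176.21177619 273.53506737]
```

View pics/b.png

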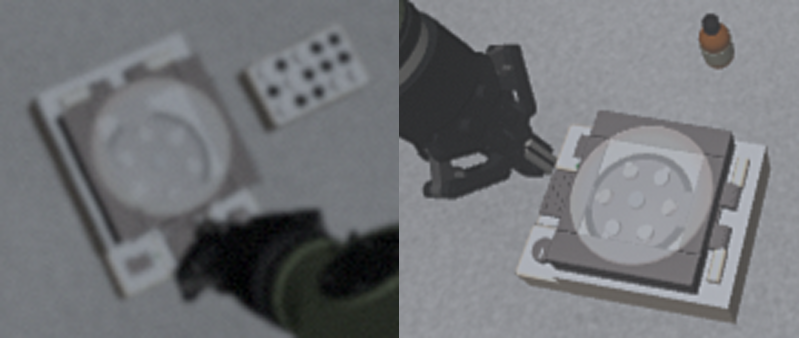

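Call:
servo_tool --targets '[-1.1, 0.25, 2.2, 0, 0, 0, 1, -1.6, 0.25, 3.6, 0, 0, 0, 1, -1.6, 0.25, 3.6, 0, 0, 0, 1, -1.6, 0.25, 3.6, 0, 0, 0, 1]'

```text
time_s: 2.45
tcp_pos: [465.9, -173.7, 72.0]
eef_rot: [3.139, -0.348, 0.409]
wrist_force: [0.3, 0.6, 0.8]
width: 0.1
grip_force: 0.0
```

Call:
servo_tool --targets '[-0.1, 0, 0.28, 0, 0, 0, 1, -0.2, 0, 0.56, 0, 0, 0, 1, -0.3, 0, 0.84, 0, 0, 0, 1, -0.4, 0, 1.1, 0, 0, 0, 1, -0.4, 0, 1.1, 0, 0, 0, 1]'

```text
time_s: 2.87
tcp_pos: [465.3, -174.3, 59.1]
eef_rot: [3.14, -0.347, 0.407]
wrist_force: [0.1, 0.4, -0.6]
width: -0.1
grip_force: 0.0
```

```bash
python3 -c "
from h import *
delta(C(-71,0,52),-.35)"
```

```text
t 2.87 inC [-72.4  -0.1  59.1] move [-0.11 -0.01  0.72] [-0.01  0.03  0.06] F [ 0.1  0.4 -0.6]
```

Near contact; press on in small steps.

Call:
servo_tool --targets '[-0.07, 0, 0.19, 0, 0, 0, 1, -0.14, 0, 0.38, 0, 0, 0, 1, -0.14, 0, 0.38, 0, 0, 0, 1]'

```text
time_s: 3.12
tcp_pos: [465.4, -174.7, 55.1]
eef_rot: [3.14, -0.347, 0.407]
wrist_force: [-1.2, -0.3, 1.7]
width: -0.1
grip_force: 1.0
```

Call:
servo_tool --targets '[-0.04, 0, 0.14, 0, 0, 0, 1, -0.07, 0, 0.28, 0, 0, 0, 1, -0.07, 0, 0.28, 0, 0, 0, 1]'

```text
time_s: 3.37
tcp_pos: [465.7, -174.5, 52.3]
eef_rot: [3.14, -0.347, 0.407]
wrist_force: [-2.5, -1.4, 2.2]
width: 0.0
grip_force: 1.2
```

Call:
servo_tool --targets '[-0.07, 0, 0.14, 0, 0, 0, 1, -0.14, 0, 0.28, 0, 0, 0, 1, -0.14, 0, 0.28, 0, 0, 0, 1]'

```text
time_s: 3.62
tcp_pos: [465.4, -174.6, 49.2]
eef_rot: [3.14, -0.347, 0.407]
wrist_force: [-2.8, -0.9, 3.2]
width: 0.1
grip_force: 1.8
```

```bash
python3 -c "
from h import *
delta(C(-71,0,48),-.35)
s=cap('scene','s2.png')
cv2.imwrite('pics/c.png',cv2.resize(s['pixels'][200:350,110:290],(720,600),interpolation=2)[:,:,::-1])"
```

```text
t 3.62 inC [-72.5  -0.5  49.2] move [ 0.1  -0.05  0.16] [-0.    0.02  0.06] F [-2.8 -0.9  3.2]
```

View pics/c.png

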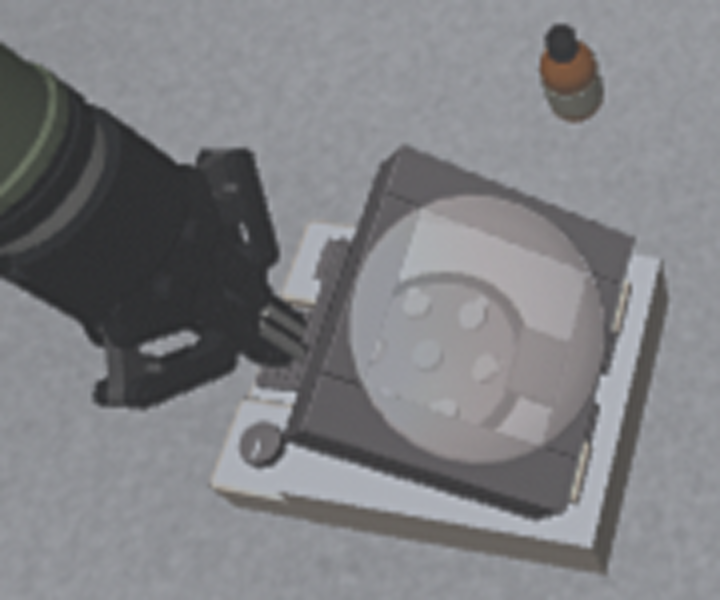

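The lid has let go and is rising (its front edge is lifted at about (345,290) in the crop). I'll wait a moment, then back off to the front.

Call:
servo_tool --targets '[0, 0, 0, 0, 0, 0, 1, 0, 0, 0, 0, 0, 0, 1, 0, 0, 0, 0, 0, 0, 1, 0, 0, 0, 0, 0, 0, 1, -0.3, 0, -1, 0, 0, 0, 1, -1.5, 0, -3, 0, 0, 0, 1, -3, 0, -5, 0, 0, 0, 1, -3, 0, -7, 0, 0, 0, 1, -3, 0, -7, 0, 0, 0, 1]'

```text
time_s: 4.42
tcp_pos: [417.8, -196.5, 108.0]
eef_rot: [3.135, -0.35, 0.407]
wrist_force: [0.8, -0.4, 0.8]
width: -0.2
grip_force: 0.0
```

```bash
python3 -c "
from h import *
delta(C(-60,0,137),0)
s=cap('scene','s3.png');print(proj(s,C(-23,0,155))-[110,180],proj(s,C(-23,-25,155))-[110,180])
cv2.imwrite('pics/d.png',cv2.resize(s['pixels'][180:330,110:290],(720,600),interpolation=2)[:,:,::-1])"
```

```text
t 4.42 inC [-124.9   -2.   108. ] move [ 7.09 -0.15 -0.5 ] [ 0.05 -3.34  0.05] F [ 0.8 -0.4  0.8]
[83.42644322 89.94685302] [ 78.25789007 103.79793453]
```

View pics/d.png

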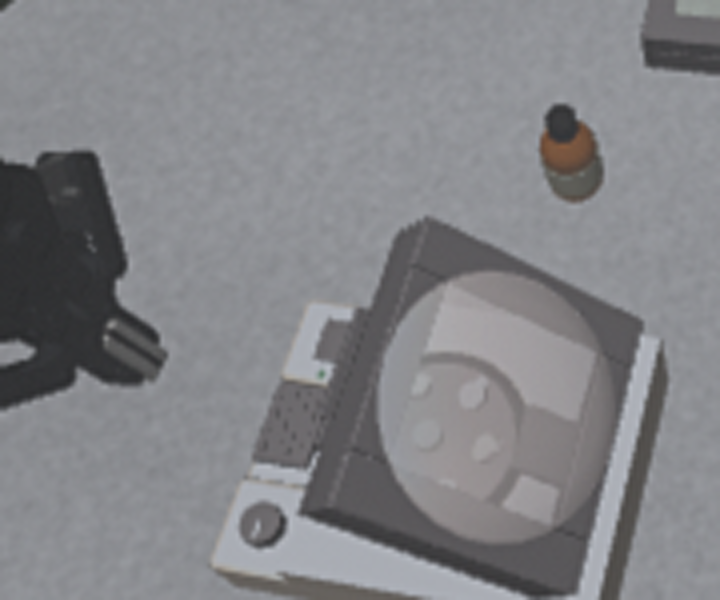

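The lid stands sprung up (front edge near (350,400) in the crop, as predicted for 0.73 rad), with the tool clear of it. Next I bring the finger upright in front of the lip.

Call:
servo_tool --targets '[1, -0.1, -0.5, 0, -1.1, 0, 1, 3, -0.1, -0.5, 0, -2.2, 0, 1, 5, -0.1, -0.5, 0, -3.3, 0, 1, 7, -0.15, -0.5, 0, -3.3, 0, 1, 7, -0.15, -0.5, 0, -3.3, 0, 1, 7, -0.15, -0.5, 0, -3.3, 0, 1]'

```text
time_s: 4.97
tcp_pos: [478.1, -166.4, 132.9]
eef_rot: [3.14, -0.003, 0.411]
wrist_force: [-1.4, -0.2, -0.3]
width: 0.0
grip_force: 0.0
```

```bash
python3 -c "
from h import *
delta(C(-34,0,135),0)"
```

```text
t 4.97 inC [-57.6   2.2 132.9] move [ 2.36  0.24 -0.2 ] [ 0.01 -0.03  0.11] F [-1.4 -0.2 -0.3]
```

Call:
servo_tool --targets '[1.3, 0.2, -0.1, 0, 0, 0, 1, 2.4, 0.2, -0.4, 0, 0, 0, 1, 3.4, 0.2, -1.3, 0, 0, 0, 1, 4.4, 0.2, -2.1, 0, 0, 0, 1, 5.4, 0.2, -2.9, 0, 0, 0, 1, 6.4, 0.2, -3.5, 0, 0, 0, 1, 7.3, 0.2, -3.9, 0, 0, 0, 1, 8.2, 0.2, -4.2, 0, 0, 0, 1, 9, 0.2, -4.4, 0, 0, 0, 1]'

```text
time_s: 5.72
tcp_pos: [559.5, -134.4, 177.6]
eef_rot: [3.14, -0.002, 0.406]
wrist_force: [-0.8, -0.3, 0.2]
width: -0.1
grip_force: 0.3
```

```bash
python3 -c "
from h import *
delta(C(111,0,175),0)
s=cap('scene','s4.png')
cv2.imwrite('pics/e.png',cv2.resize(s['pixels'][150:350,110:310],(600,600),interpolation=2)[:,:,::-1])"
```

```text
t 5.72 inC [ 29.8   0.  177.6] move [8.11 0.05 0.27] [ 0.01 -0.02  0.06] F [-0.8 -0.3  0.2]
```

View pics/e.png

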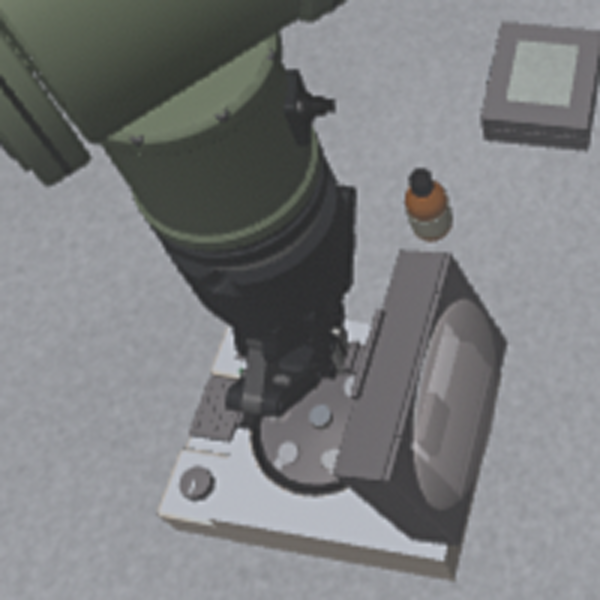

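The lid is about upright and the finger is pushing behind its lip (about (350,400)). I continue to the stop.

Call:
servo_tool --targets '[1, 0, -0.3, 0, 0, 0, 1, 2, 0, -0.4, 0, 0, 0, 1, 3, 0, -0.5, 0, 0, 0, 1, 4, 0, -0.5, 0, 0, 0, 1, 5, 0, -0.5, 0, 0, 0, 1, 6, 0, -0.3, 0, 0, 0, 1, 6.9, 0, -0.1, 0, 0, 0, 1, 7.6, 0, 0.1, 0, 0, 0, 1, 7.9, 0, 0.2, 0, 0, 0, 1]'

```text
time_s: 6.52
tcp_pos: [630.8, -103.6, 175.7]
eef_rot: [3.14, 0.003, 0.407]
wrist_force: [-7.3, -2.6, 7.3]
width: 0.1
grip_force: 3.9
```

Call:
servo_tool --targets '[0.1, 0, 0, 0, 0, 0, 1, 0.2, 0, 0, 0, 0, 0, 1, 0.2, 0, 0, 0, 0, 0, 1]'

```text
time_s: 6.77
tcp_pos: [631.5, -103.2, 175.5]
eef_rot: [3.14, 0.005, 0.407]
wrist_force: [-7.4, -2.3, 5.0]
width: 0.2
grip_force: 4.0
```

```bash
python3 -c "
from h import *
delta(C(111,0,175),0)"
```

```text
t 6.77 inC [108.4   0.6 175.5] move [0.26 0.07 0.05] [0.01 0.04 0.07] F [-7.4 -2.3  5. ]
```

Force has risen to 8 N at the expected position, so the lid is at its stop. Backing away to the front.

Call:
servo_tool --targets '[-0.5, 0, 0, 0, 0, 0, 1, -1.5, 0, 0, 0, 0, 0, 1, -3.5, 0, 0, 0, 0, 0, 1, -7, 0, -0.5, 0, 0, 0, 1, -10, 0, -1.5, 0, 0, 0, 1, -14, 0, -3, 0, 0, 0, 1, -18, 0, -4, 0, 0, 0, 1, -22, 0, -5, 0, 0, 0, 1, -24, 0, -5, 0, 0, 0, 1, -24, 0, -5, 0, 0, 0, 1]'

```text
time_s: 7.6
tcp_pos: [410.1, -198.2, 226.1]
eef_rot: [3.139, -0.001, 0.403]
wrist_force: [-0.6, 0.0, 0.0]
width: 0.1
grip_force: 0.0
```

```bash
python3 -c "
from h import *
delta(C(-72,0,56),0)
s=cap('scene','s5.png')
for p in [(122,-25,195),(122,25,195)]: print((proj(s,C(*p))-[110,130])*3)
cv2.imwrite('pics/f.png',cv2.resize(s['pixels'][130:330,110:310],(600,600),interpolation=2)[:,:,::-1])"
```

```text
t 7.6 inC [-132.6   -0.6  226.1] move [ 6.04 -0.08 17.02] [ 0.02 -0.01  0.03] F [-0.6  0.   0. ]
[480.50840151 482.18886779]
[502.45576896 393.60246966]
```

View pics/f.png

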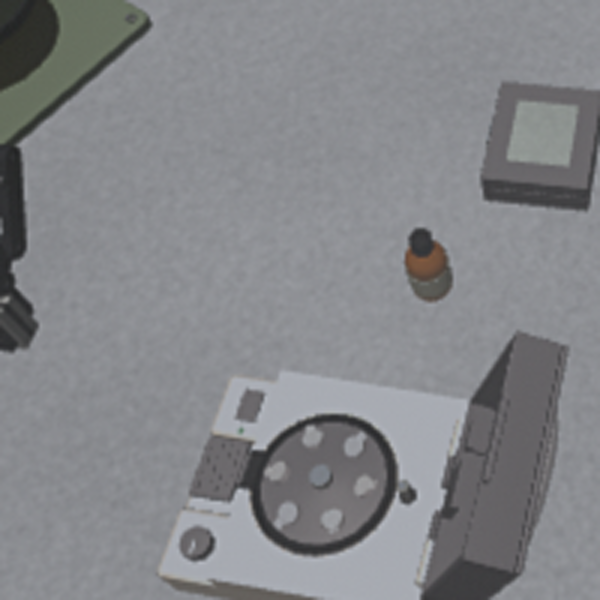

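The lid stands leaning back. Its lip at about (485,480) to (508,395) matches the prediction for the stop, (480,482) to (502,394). The tab is up and the neighbouring things are where they were.

```bash
python3 -c "
from h import *
print(workorder.job_done())"
```

```text
the job is handed in; nothing more can be done
None
```

I pressed the tab with the fingertips, the lid sprang up by itself, and I pushed it back to its stop; the last picture shows it standing there with nothing else visibly moved. The job is handed in; no verdict came back.

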